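# Clear the carrot ends off the chopping board

### The job

Put the two stubby cut-off carrot ends from the chopping board into the round scraps caddy. Leave the long trimmed carrot lying where it is on the board, and leave the caddy standing upright in its place.

Things in the scene. Friction and masses are not known exactly. Their poses are not given: they have to be found in the camera images.
- end_1_mid (a point): Carrot end: stubby round orange chunk, 40 mm across, 36 mm high, sides upright to 24 mm, with a stalk stub on top (43 mm in all), about 45 g, standing on its flat cut face on the chopping board (fixed blue slab, 340 x 240 x 10 mm). Point: on its axis, 18 mm above the cut face; z up. The ends and the long carrot form a row leading away from the robot, about 90 mm apart, in any order.
- end_2_mid (a point): The other carrot end: the same shape, 36 mm across and 36 mm high (43 mm with its stalk stub), standing on its cut face on the board. The point is on its axis 18 mm above the cut face; z up.
- carrot_mid (a point): The trimmed carrot that stays on the board: same colour as the ends but long, 100 mm long and 27 to 34 mm thick, lying on its side with its length along the x axis of this point. The point is at the middle of the carrot, 16 mm above the board.
- caddy_floor (a point): Scraps caddy: round grey open pail, 110 mm high, 164 mm across the rim, 128 mm across the foot, mouth 150 mm wide inside, 0.9 kg, loose on the worktop to the left of the board; a thin wire handle hangs outside its front. Point: centre of its inner floor, 5 mm above the worktop (rim 105 mm above it); z up. A tub and a jar up to 106 mm high stand 25 mm or more to its left.

How it is judged:
By the outcome, as a careful person would: the job done as asked, in the order asked, and still so for the second after the job is handed in, with the robot touching nothing.
It also fails if it takes over 51 s, if anything falls off the work surface, if the arm or the gripper's body presses on something with over 40 N, if the wrist force passes 120 N, or if a joint passes its speed limit or range.

### The arm

A 6-joint arm with a two-finger parallel gripper is mounted at the origin on a cart in front of the work surface, level with it; the furniture and walls round the work are solid. World frame = base frame: x ahead of the robot, y to its left, z up, the work surface at z = 0. Lengths are in mm, angles in rad, forces in N, time in s.
With the tool pointing down it reaches from about 275 to 750 mm from the base axis. Payload 10.2 kg.
Tool frame: the origin (TCP) lies at the very end of the fingers, on their centre line; the grasp point (between the pads) lies 19 mm behind it (ctrl.grip_depth is the distance from the TCP to the grasp point, in mm); z points along the fingers, x is the direction in which the jaws open and shut, and the axes are right-handed (so a half turn about z gives the same grasp; the last joint's range is limited). The gripper opens to 85 mm and grips with 20 to 120 N. Pads are 22 mm wide; open, the fingers measure 114 mm over their backs; the gripper's body (76 mm by 85 mm) begins 54 mm behind the grasp point. The pads swing forward as they close: fully open they stand 13 mm farther back than shut.
Start: joints at [-1.47, 0.313, 1.498, -0, 1.331, -0.223], TCP at [167.027, -497.728, 231.294] pointing down, gripper open.
Joint ranges: [-2.94, 2.94], [-0.97, 2.17], [0.19, 2.56], [-1.23, 4.37], [0.02, 3.11], [-2.88, 2.88]. Speed limits (rad/s): [2.39, 2.39, 3.01, 3.14, 3.14, 3.14].

### API

Orientations are given as a unit quaternion [w, x, y, z].
In Python, from rig import ctrl gives the robot as it stands.
- The arm moves only by the tool play_rows, never from a script. Its argument "motion" is a list of rows, each a list of 2 entries, a list of its own where there are three numbers: the shift along the tool's x, y, z in mm, then the turn, a rotation vector about the tool's x, y, z in degrees. A call has 1 to 20 rows; each row shifts and turns the commanded pose from where the row before left it, along the tool's axes as they then stand; what a row does not reach is not made up. A row lasts 1/12 s, in which the tool goes at most 41.7 mm and 7.16 degrees, less where a joint would pass 70% of its speed; a pose out of reach is approached as far as the arm can. A call with a gripper value outside its range is refused whole. "fingers" is the finger opening in mm, from 0 to 85.4, set as the call begins (left out, the last holds). The fingers move at their own pace and stop on an object; "squeeze" is the grip in N (left out, the last holds). Time passes only in rows, so rows that do not move let the fingers close. It gives the time, the measured TCP pose, the force and the opening at its end, in the units of the state.
- ctrl.sense(): the state, without advancing time (a new reading comes with each control period).
- ctrl.capture(name): name is "side" or "top"; returns the picture (420x560x3 uint8, red, green, blue); there is no depth.
- ctrl.get_calibration(name): a dict with "K" (3x3 intrinsics, pixels), "R" (3x3) and "t" (3): a world point X has camera coordinates R X + t. Camera axes: x right, y down, z forward; pixel columns grow to the right and rows downward; lengths in mm; the calibration is good to about 2 mm. A picture is of the moment at which its call begins. get_calibration takes no time and is no camera call.
- ctrl.finish_job(): hands the job in, once; it reports no verdict.
Trained networks look in the newest picture that a camera, given by its name, has taken for a name from the list of things; names that differ only in an ending like _2 or _b are one class to them, and where a whole thing is asked for, a point or a joint stands for the part that bears it (a point fixed in the world has none). Each returns a list of dicts, best first, with "p" (0 to 1); they miss things now and then, are a little off and sometimes report something else, mostly with a low value. They report only what shows in the picture. A call takes as long as a camera call.
- ctrl.spot_in(camera, name): "position" ([column, row] as shares, 0 to 1, of the picture: columns of its width, rows of its height, amid what is visible of it).
The state is a dict: "time_s": time; "joints": joint angles; "dq": joint speeds; "tau": joint torques, N m; "eef_pos": TCP position; "ee_rot": TCP orientation; "force": force on the tool from outside, world axes, zero at the start; "wrist_torque": the same for the moment, N m; "grip_width": opening from 0.0 (shut) to 1.0 (fully open).
Only numpy, scipy, OpenCV 4.12 (cv2) and the standard library are available. Lean on these libraries where they do the work, as an engineer would, in place of code of your own. Each camera call takes 0.05 s, during which the arm holds its last target. There are 200 camera calls.

## Working session

There is one attempt and no reset: what is moved stays moved. The work goes in short steps, Python scripts to look and compute and a tool call to move; the robot and the scene stay as the last step left them, time stands still between calls to the robot, and variables do not carry over. Pictures are saved under pics/ and viewed, about 8 in all and at most 12, crops included, and the job is handed in when it is done.

Besides the shell and the picture viewer there is one more tool, called after "Call:" as name(argument=value, ...), one argument or row to a line, values as JSON. play_rows: Moves the arm, as the interface text tells. Its arguments: {"type":"object","properties":{"motion":{"type":"array"},"fingers":{"type":"number"},"squeeze":{"type":"number"}},"required":["motion"]}

```bash
mkdir -p pics
python3 - <<'E'
from rig import ctrl
import cv2,numpy as np
s=ctrl.sense();print(s)
for c in("top","side"):
    im=ctrl.capture(c);cv2.imwrite(f"pics/{c}0.png",im[:,:,::-1])
    k=ctrl.get_calibration(c);print(c,{a:np.round(b,3).tolist() for a,b in k.items()})
    for n in("end_1_mid","carrot_mid","caddy_floor"):
        print(n,[(np.round(np.array(d["position"])*[560,420],1),round(d["p"],2)) for d in ctrl.spot_in(c,n)])
E
```

```text
{'time_s': 0.0, 'joints': array([-1.47037754e+00,  3.13456918e-01,  1.49843208e+00, -1.39349196e-05,
        1.33099181e+00, -2.23383762e-01]), 'dq': array([ 0.00146986, -0.00017791,  0.00017741,  0.00227409,  0.00021312,
       -0.00054959]), 'tau': array([-6.59196780e-05, -4.12264323e+01, -2.59745711e+01, -1.85056447e-04,
        4.10642795e-03, -6.31319210e-06]), 'eef_pos': array([ 167.00835501, -497.46053652,  230.73341827]), 'ee_rot': array([-4.78072997e-04,  8.11842468e-01, -5.83876178e-01, -4.31658006e-04]), 'force': array([-0.28226173,  0.2289625 , -0.28395878]), 'wrist_torque': array([-0.02954581, -0.02396722, -0.01635206]), 'grip_width': 1.0024717954176448}
top {'K': [[465.23, 0.0, 280.634], [0.0, 465.23, 204.565], [0.0, 0.0, 1.0]], 'R': [[-0.011, -1.0, 0.009], [-0.983, 0.009, -0.185], [0.184, -0.011, -0.983]], 't': [-40.558, 529.777, 870.437]}
end_1_mid [(array([405.6, 209.4]), 0.62)]
carrot_mid [(array([383.7, 252.3]), 0.94)]
caddy_floor [(array([194. , 260.5]), 0.66)]
side {'K': [[492.336, 0.0, 279.515], [0.0, 492.336, 208.754], [0.0, 0.0, 1.0]], 'R': [[-0.962, -0.273, -0.024], [-0.15, 0.596, -0.789], [0.23, -0.755, -0.614]], 't': [505.345, 134.696, 1023.014]}
end_1_mid [(array([313.3, 151.9]), 0.62)]
carrot_mid [(array([338.1, 167.4]), 0.62)]
caddy_floor [(array([312.8, 247.9]), 0.6)]
```

View pics/top0.png

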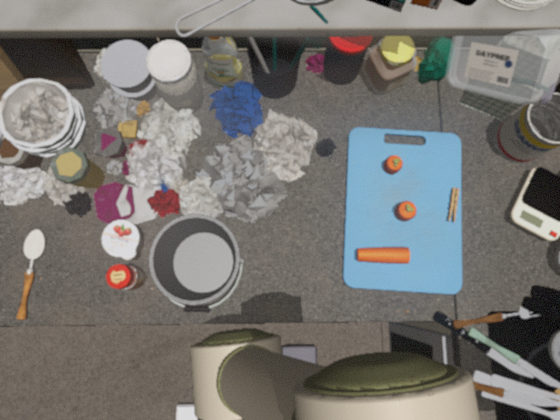

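View pics/side0.png

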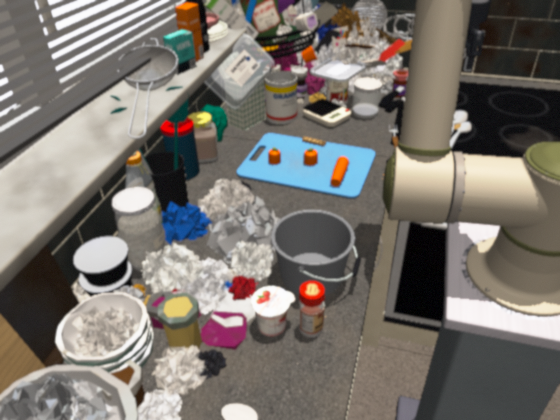

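The top view shows ends at about (394,164) and (406,210), the carrot at (384,255), and the caddy rim around (196,258). The side view has the ends at (274,156) and (310,157), and the carrot at (340,171).

```bash
cat > h.py <<'E'
import numpy as np,cv2
from rig import ctrl
def ray(c,p):
    k=ctrl.get_calibration(c);K,R,t=(np.array(k[a],float) for a in("K","R","t"))
    return -R.T@t, R.T@np.linalg.inv(K)@[p[0],p[1],1]
def plane(c,p,z):
    o,d=ray(c,p);return o+d*(z-o[2])/d[2]
def tri(a,b):
    (o,d),(q,e)=ray("top",a),ray("side",b)
    s=np.linalg.lstsq(np.c_[d,-e],q-o,rcond=None)[0];A=o+d*s[0];B=q+e*s[1];return (A+B)/2,np.linalg.norm(A-B)
def proj(c,X):
    k=ctrl.get_calibration(c);p=np.array(k["K"])@(np.array(k["R"])@X+k["t"]);return p[:2]/p[2]
def blobs(im,roi):
    h=cv2.cvtColor(im,cv2.COLOR_RGB2HSV);m=cv2.inRange(h,(4,140,90),(18,255,255))
    q=np.zeros_like(m);x0,y0,x1,y1=roi;q[y0:y1,x0:x1]=m[y0:y1,x0:x1]
    n,l,s,c=cv2.connectedComponentsWithStats(q)
    return [(c[i].round(1),s[i].tolist()) for i in range(1,n) if s[i,4]>25]
E
python3 - <<'E'
from h import *
np.set_printoptions(suppress=True,precision=1)
T=cv2.imread("pics/top0.png")[:,:,::-1];S=cv2.imread("pics/side0.png")[:,:,::-1]
a=blobs(T,(350,130,450,290));b=blobs(S,(240,140,370,190))
for p,s in a: print("T",p,s,plane("top",p,28))
for p,s in b: print("S",p,s,plane("side",p,28))
for p,s in a:
  for q,u in b:
    X,g=tri(p,q)
    if g<12: print(p,q,X,g)
# carrot axis in top
p0,p1=plane("top",(359,254),26),plane("top",(409,255),26);print("carrot",p0,p1)
# caddy: rim edges seen in top; test projected rims
for q in ((150,258),(242,262)): print("rim",plane("top",q,110))
for q in ((195,215),(197,306)): print("rim",plane("top",q,110))
print("floor",plane("top",(204,262),5))
for q in ((273,245),(356,245),(314,212)): print("siderim",plane("side",q,110))
print("board corners",[plane("top",q,10) for q in((350,128),(461,132),(461,293),(345,289))])
E
```

```text
T [393.2 163.4] [387, 156, 15, 15, 129] [ 617.7 -279.2   28. ]
T [406.1 210.2] [399, 202, 16, 17, 167] [ 519.5 -299.9   28. ]
T [383.8 254.7] [358, 248, 51, 15, 657] [ 430.1 -250.1   28. ]
S [274.1 156.1] [269, 150, 11, 14, 128] [ 619.1 -277.2   28. ]
S [310.4 157. ] [305, 150, 12, 15, 156] [ 521.  -296.3   28. ]
S [339.1 170.6] [332, 157, 16, 29, 290] [ 432.7 -248.5   28. ]
[393.2 163.4] [274.1 156.1] [ 619.  -279.5   26.4] 1.666117424050469
[406.1 210.2] [310.4 157. ] [ 521.  -300.7   25.1] 1.9611876188850472
[383.8 254.7] [339.1 170.6] [ 431.6 -250.1   27. ] 2.7459818640854414
carrot [ 432.2 -201.1   26. ] [ 429.2 -300.8   26. ]
rim [422.2 191.3 110. ]
rim [413.3  25.6 110. ]
rim [499.9 112.2 110. ]
rim [336.7 104.9 110. ]
floor [420.8 110.2   5. ]
siderim [490.4 159.8 110. ]
siderim [336.4 120.5 110. ]
siderim [436.6  40.6 110. ]
board corners [array([ 701.6, -195.9,   10. ]), array([ 690.9, -432.8,   10. ]), array([ 353.6, -405. ,   10. ]), array([ 364., -173.,   10.])]
```

Call:
play_rows(
  motion=[
    [[0,0,0],[0,0,6.2]],
    [[0,0,0],[0,0,6.2]],
    [[0,0,0],[0,0,6.1]],
    [[-10,-18,0],[0,0,0]],
    [[-14,-25,0],[0,0,0]],
    [[-14,-25,0],[0,0,0]],
    [[-14,-25,0],[0,0,0]],
    [[-14,-25,0],[0,0,0]],
    [[-14,-25,0],[0,0,0]],
    [[-14,-25,0],[0,0,0]],
    [[-14,-25,0],[0,0,0]],
    [[-14,-25,0],[0,0,0]],
    [[-14,-25,0],[0,0,0]],
    [[-14,-25,5],[0,0,0]],
    [[-14,-25,15],[0,0,0]],
    [[-14,-25,25],[0,0,0]],
    [[-14,-25,30],[0,0,0]],
    [[-14,-25,25],[0,0,0]],
    [[-6,-10,10],[0,0,0]],
    [[0,0,0],[0,0,0]],
  ],
  fingers=70,
  squeeze=30,
)

```text
time_s: 2.07
eef_pos: [545.4, -283.2, 118.4]
ee_rot: [0.0, 0.708, -0.706, -0.002]
force: [0.2, 0.4, -1.3]
grip_width: 0.823
```

Call:
play_rows(
  motion=[
    [[5,8,0],[0,0,0]],
    [[6,9,5],[0,0,0]],
    [[5,8,10],[0,0,0]],
    [[0,0,15],[0,0,0]],
    [[0,0,10],[0,0,0]],
    [[0,0,0],[0,0,0]],
    [[0,0,0],[0,0,0]],
  ],
)

```text
time_s: 2.65
eef_pos: [519.3, -302.2, 81.9]
ee_rot: [-0.0, -0.707, 0.707, -0.0]
force: [-0.4, 0.4, 0.6]
grip_width: 0.82
```

Run:
```python
from h import *
s=ctrl.sense();print(s["eef_pos"],ctrl.grip_depth)
ims=[]
for c in("top","side"):
    im=ctrl.capture(c).copy();p=proj(c,s["eef_pos"]);print(c,p,proj(c,np.array([520.5,-299.5,46])))
    x,y=map(int,p);cr=im[max(0,y-60):y+60,x-60:x+60]
    ims.append(cv2.resize(cr,(400,400),interpolation=cv2.INTER_CUBIC))
cv2.imwrite("pics/g1.png",np.hstack(ims)[:,:,::-1])
```

```text
[ 519.26479789 -302.20103108   81.87116363] 18.700000000000003
top [415.01389896 205.44279901] [408.32982148 208.14177494]
side [311.81947277 138.78879177] [310.94073563 150.76382298]
```

View pics/g1.png

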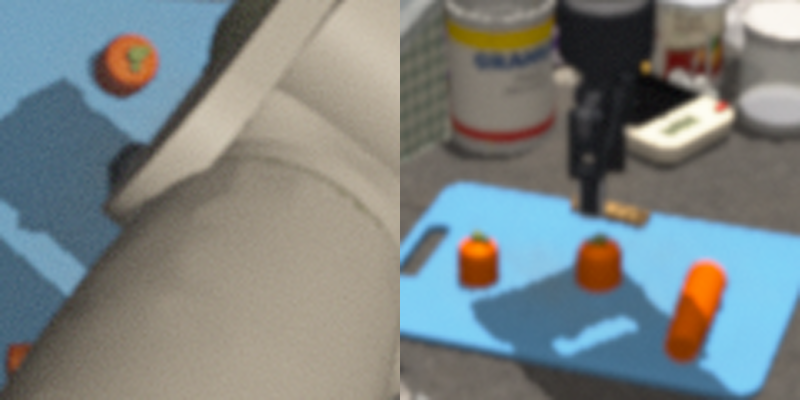

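The side crop shows the fingers just above the near end, aligned within a few mm, and the top view is hidden by the arm. I'll descend and grip.

Call:
play_rows(
  motion=[
    [[-2,-1,12],[0,0,0]],
    [[0,0,16],[0,0,0]],
    [[0,0,15],[0,0,0]],
    [[0,0,12],[0,0,0]],
    [[0,0,8],[0,0,0]],
    [[0,0,4],[0,0,0]],
    [[0,0,2],[0,0,0]],
    [[0,0,0],[0,0,0]],
    [[0,0,0],[0,0,0]],
  ],
)

```text
time_s: 3.5
eef_pos: [521.1, -299.6, 12.9]
ee_rot: [-0.0, 0.707, -0.707, 0.001]
force: [0.3, -0.2, 0.5]
grip_width: 0.821
```

Call:
play_rows(
  motion=[
    [[0,0,0],[0,0,0]],
    [[0,0,0],[0,0,0]],
    [[0,0,0],[0,0,0]],
    [[0,0,0],[0,0,0]],
    [[0,0,0],[0,0,0]],
    [[0,0,0],[0,0,0]],
    [[0,0,0],[0,0,0]],
    [[0,0,0],[0,0,0]],
    [[0,0,0],[0,0,0]],
    [[0,0,0],[0,0,0]],
  ],
  fingers=20,
  squeeze=30,
)

```text
time_s: 4.33
eef_pos: [521.1, -299.6, 13.0]
ee_rot: [-0.0, 0.707, -0.707, 0.0]
force: [-1.3, 1.2, 5.7]
grip_width: 0.454
```

Call:
play_rows(
  motion=[
    [[0,0,-15],[0,0,0]],
    [[0,0,-30],[0,0,0]],
    [[0,0,-35],[0,0,0]],
    [[0,0,-35],[0,0,0]],
    [[0,0,-35],[0,0,0]],
    [[-15,3,0],[0,0,0]],
    [[-25,5,0],[0,0,0]],
    [[-30,6,0],[0,0,0]],
    [[-30,6,0],[0,0,0]],
    [[-30,6,0],[0,0,0]],
    [[-30,6,0],[0,0,0]],
    [[-30,6,0],[0,0,0]],
    [[-30,6,0],[0,0,0]],
    [[-30,6,0],[0,0,0]],
    [[-30,6,0],[0,0,0]],
    [[-30,6,0],[0,0,0]],
    [[-30,6,0],[0,0,0]],
    [[-30,6,0],[0,0,0]],
    [[-30,6,0],[0,0,0]],
    [[-9,2,0],[0,0,0]],
  ],
)

```text
time_s: 6.0
eef_pos: [437.4, 112.4, 162.4]
ee_rot: [-0.0, 0.708, -0.706, -0.0]
force: [0.5, -0.4, -1.4]
grip_width: 0.457
```

Call:
play_rows(
  motion=[
    [[0,0,0],[0,0,0]],
    [[0,0,0],[0,0,0]],
    [[0,0,0],[0,0,0]],
  ],
)

```text
time_s: 6.25
eef_pos: [438.8, 108.6, 162.3]
ee_rot: [0.0, 0.707, -0.707, 0.0]
force: [0.4, -0.3, -0.2]
grip_width: 0.454
```

Run:
```python
from h import *
s=ctrl.sense();print(s["eef_pos"],s["grip_width"])
im=ctrl.capture("side");print(proj("side",s["eef_pos"]))
cv2.imwrite("pics/c1.png",cv2.resize(im[110:330,180:440],None,fx=2.5,fy=2.5)[:,:,::-1])
```

```text
[438.81851306 108.58460334 162.27616586] 0.4536029752579692
[305.52635242 211.72745063]
```

View pics/c1.png

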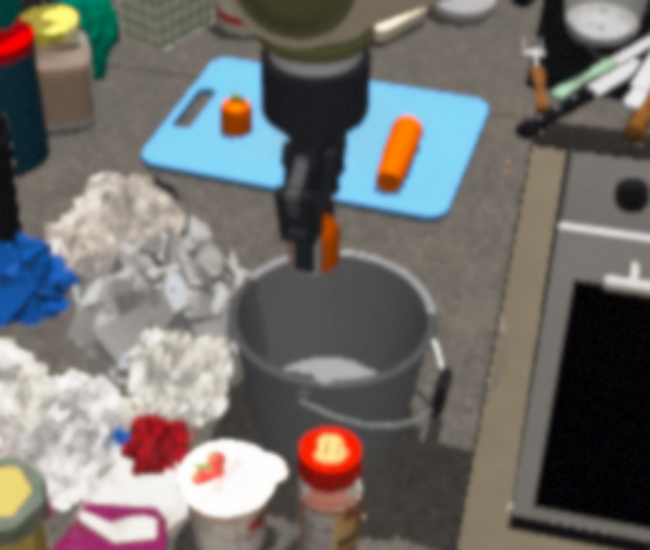

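The end is held in the gripper above the caddy. The board still shows the other end and the long carrot untouched.

Call:
play_rows(
  motion=[
    [[0,0,12],[0,0,0]],
    [[0,0,22],[0,0,0]],
    [[0,0,25],[0,0,0]],
    [[0,0,25],[0,0,0]],
    [[0,0,18],[0,0,0]],
    [[0,0,10],[0,0,0]],
    [[0,0,3],[0,0,0]],
    [[0,0,0],[0,0,0]],
    [[0,0,0],[0,0,0]],
  ],
)

```text
time_s: 7.05
eef_pos: [439.0, 109.0, 47.8]
ee_rot: [-0.0, 0.707, -0.707, 0.0]
force: [0.3, 0.2, -0.2]
grip_width: 0.454
```

Call:
play_rows(
  motion=[
    [[0,0,0],[0,0,0]],
    [[0,0,0],[0,0,0]],
    [[0,0,0],[0,0,0]],
    [[0,0,0],[0,0,0]],
    [[0,0,0],[0,0,0]],
    [[0,0,0],[0,0,0]],
    [[0,0,-12],[0,0,0]],
    [[0,0,-25],[0,0,0]],
    [[0,0,-30],[0,0,0]],
    [[0,0,-35],[0,0,0]],
    [[0,0,-25],[0,0,0]],
  ],
  fingers=60,
)

```text
time_s: 7.97
eef_pos: [438.8, 109.6, 177.0]
ee_rot: [-0.001, 0.707, -0.707, 0.001]
force: [-0.0, -0.9, -0.0]
grip_width: 0.707
```

Call:
play_rows(
  motion=[
    [[12,-5,0],[0,0,0]],
    [[28,-13,0],[0,0,0]],
    [[28,-13,0],[0,0,0]],
    [[28,-13,0],[0,0,0]],
    [[28,-13,0],[0,0,0]],
    [[28,-13,0],[0,0,0]],
    [[28,-13,0],[0,0,0]],
    [[28,-13,0],[0,0,0]],
    [[28,-13,0],[0,0,0]],
    [[28,-13,0],[0,0,0]],
    [[28,-13,0],[0,0,0]],
    [[28,-13,0],[0,0,0]],
    [[28,-13,10],[0,0,0]],
    [[28,-13,20],[0,0,0]],
    [[12,-5,25],[0,0,0]],
    [[0,0,25],[0,0,0]],
    [[0,0,10],[0,0,0]],
    [[0,0,0],[0,0,0]],
    [[0,0,0],[0,0,0]],
  ],
  fingers=70,
)

```text
time_s: 9.55
eef_pos: [618.0, -278.0, 85.1]
ee_rot: [-0.0, 0.708, -0.707, 0.0]
force: [-0.0, -0.1, 0.9]
grip_width: 0.82
```

Run:
```python
from h import *
s=ctrl.sense();print(s["eef_pos"],s["force"],s["joints"])
T=ctrl.capture("top");S=ctrl.capture("side")
print([(b[0],plane("top",b[0],28)) for b in blobs(T,(350,130,450,290))]);print([(b[0],plane("side",b[0],28)) for b in blobs(S,(240,140,370,190))])
print(proj("side",s["eef_pos"]))
a=cv2.resize(T[190:340,120:270],(400,400));b=cv2.resize(S[100:200,230:330],(400,400))
cv2.imwrite("pics/g2.png",np.hstack([a,b])[:,:,::-1])
```

```text
[ 618.04782378 -277.98324362   85.13985732] [-0.0093025  -0.08253664  0.90371809] [-5.95141197e-01  7.77405725e-01  1.14545375e+00  1.70212530e-05
  1.21833328e+00  9.74244275e-01]
[]
[(array([274. , 156.7]), array([ 618.52367967, -274.15883092,   28.        ])), (array([339.1, 170.6]), array([ 432.71609569, -248.52469766,   28.        ]))]
[273.9132514  137.82680316]
```

View pics/g2.png

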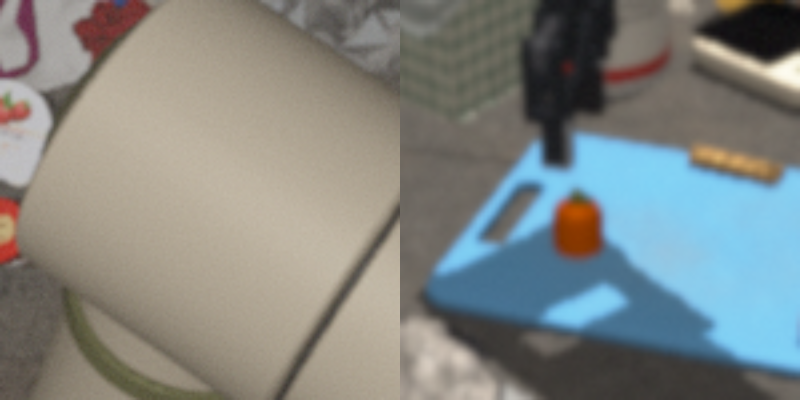

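The side crop shows the far end standing undisturbed below the open fingers; the arm hides the caddy from above. I'll descend.

Call:
play_rows(
  motion=[
    [[1,0,12],[0,0,0]],
    [[0,0,16],[0,0,0]],
    [[0,0,16],[0,0,0]],
    [[0,0,13],[0,0,0]],
    [[0,0,8],[0,0,0]],
    [[0,0,5],[0,0,0]],
    [[0,0,2],[0,0,0]],
    [[0,0,0],[0,0,0]],
    [[0,0,0],[0,0,0]],
  ],
)

```text
time_s: 10.4
eef_pos: [618.2, -279.5, 13.0]
ee_rot: [-0.0, 0.707, -0.707, 0.001]
force: [-0.8, -0.2, 0.1]
grip_width: 0.82
```

Call:
play_rows(
  motion=[
    [[0,0,0],[0,0,0]],
    [[0,0,0],[0,0,0]],
    [[0,0,0],[0,0,0]],
    [[0,0,0],[0,0,0]],
    [[0,0,0],[0,0,0]],
    [[0,0,0],[0,0,0]],
    [[0,0,0],[0,0,0]],
    [[0,0,0],[0,0,0]],
    [[0,0,0],[0,0,0]],
    [[0,0,0],[0,0,0]],
  ],
  fingers=20,
)

```text
time_s: 11.23
eef_pos: [618.1, -279.5, 12.9]
ee_rot: [-0.0, 0.707, -0.707, 0.0]
force: [-0.5, 1.3, 5.7]
grip_width: 0.403
```

Call:
play_rows(
  motion=[
    [[0,0,-15],[0,0,0]],
    [[0,0,-35],[0,0,0]],
    [[0,0,-40],[0,0,0]],
    [[0,0,-40],[0,0,0]],
    [[0,0,-30],[0,0,0]],
    [[-12,6,0],[0,0,0]],
    [[-28,16,0],[0,0,0]],
    [[-28,16,0],[0,0,0]],
    [[-28,16,0],[0,0,0]],
    [[-28,16,0],[0,0,0]],
    [[-28,16,0],[0,0,0]],
    [[-28,16,0],[0,0,0]],
    [[-28,16,0],[0,0,0]],
    [[-28,16,0],[0,0,0]],
    [[-28,16,0],[0,0,0]],
    [[-28,16,0],[0,0,0]],
    [[-28,16,0],[0,0,0]],
    [[-28,16,0],[0,0,0]],
    [[-28,16,0],[0,0,0]],
    [[-12,5,0],[0,0,0]],
  ],
)

```text
time_s: 12.9
eef_pos: [396.2, 110.8, 172.1]
ee_rot: [0.0, 0.708, -0.706, -0.001]
force: [0.2, -0.4, 0.3]
grip_width: 0.404
```

Call:
play_rows(
  motion=[
    [[0,0,0],[0,0,0]],
    [[0,0,0],[0,0,0]],
    [[0,0,0],[0,0,0]],
  ],
)

```text
time_s: 13.15
eef_pos: [398.9, 107.9, 172.2]
ee_rot: [0.0, 0.707, -0.707, 0.0]
force: [0.5, -0.1, 0.8]
grip_width: 0.401
```

Run:
```python
from h import *
im=ctrl.capture("side")
cv2.imwrite("pics/c2.png",cv2.resize(im[110:330,180:440],None,fx=2.5,fy=2.5)[:,:,::-1])
```

```text
(no output)
```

View pics/c2.png

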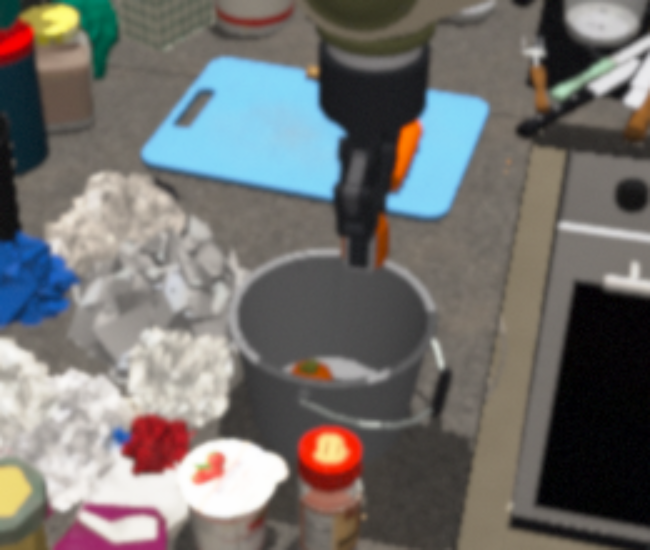

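The first end stands in the caddy, seen at crop (312,370), and the second is held above its near half. The long carrot hasn't moved.

Call:
play_rows(
  motion=[
    [[0,0,12],[0,0,0]],
    [[0,0,25],[0,0,0]],
    [[0,0,28],[0,0,0]],
    [[0,0,25],[0,0,0]],
    [[0,0,20],[0,0,0]],
    [[0,0,10],[0,0,0]],
    [[0,0,4],[0,0,0]],
    [[0,0,0],[0,0,0]],
    [[0,0,0],[0,0,0]],
  ],
)

```text
time_s: 13.95
eef_pos: [399.0, 108.1, 48.7]
ee_rot: [-0.0, 0.707, -0.707, 0.0]
force: [-0.3, -0.1, 0.1]
grip_width: 0.406
```

Call:
play_rows(
  motion=[
    [[0,0,0],[0,0,0]],
    [[0,0,0],[0,0,0]],
    [[0,0,0],[0,0,0]],
    [[0,0,0],[0,0,0]],
    [[0,0,0],[0,0,0]],
    [[0,0,0],[0,0,0]],
    [[0,0,-12],[0,0,0]],
    [[0,0,-25],[0,0,0]],
    [[0,0,-35],[0,0,0]],
    [[0,0,-40],[0,0,0]],
    [[0,0,-40],[0,0,0]],
    [[0,0,-30],[0,0,0]],
  ],
  fingers=60,
)

```text
time_s: 14.95
eef_pos: [398.0, 108.3, 233.1]
ee_rot: [-0.0, 0.707, -0.707, 0.001]
force: [0.3, 0.1, 0.2]
grip_width: 0.7
```

Call:
play_rows(
  motion=[
    [[15,0,0],[0,0,0]],
    [[30,0,0],[0,0,0]],
    [[30,0,0],[0,0,0]],
    [[30,0,0],[0,0,0]],
    [[30,0,0],[0,0,0]],
    [[30,0,0],[0,0,0]],
    [[30,0,0],[0,0,0]],
    [[30,0,0],[0,0,0]],
    [[30,0,0],[0,0,0]],
    [[30,0,0],[0,0,0]],
    [[30,0,0],[0,0,0]],
    [[15,0,0],[0,0,0]],
    [[0,0,0],[0,0,0]],
    [[0,0,0],[0,0,0]],
  ],
)

```text
time_s: 16.12
eef_pos: [398.2, -221.4, 229.6]
ee_rot: [-0.0, -0.707, 0.707, 0.001]
force: [0.6, 0.4, -1.1]
grip_width: 0.701
```

Run:
```python
from h import *
T=ctrl.capture("top");S=ctrl.capture("side");s=ctrl.sense();print(s["eef_pos"],s["force"],s["time_s"])
print(blobs(T,(150,210,250,310)));print([(b[0],plane("side",b[0],28)) for b in blobs(S,(240,140,370,190))])
a=cv2.resize(T[190:340,120:270],(400,400));b=cv2.resize(S[120:320,200:400],(400,400))
cv2.imwrite("pics/f.png",np.hstack([a,b])[:,:,::-1])
```

```text
[ 398.52727058 -220.49297046  230.04980841] [0.71966152 0.2265239  1.0838508 ] 16.2167
[(array([204.2, 253.1]), [195, 244, 19, 19, 237]), (array([204.1, 272.6]), [196, 264, 17, 17, 185])]
[(array([339.1, 170.5]), array([ 432.80212074, -248.99256751,   28.        ]))]
```

View pics/f.png

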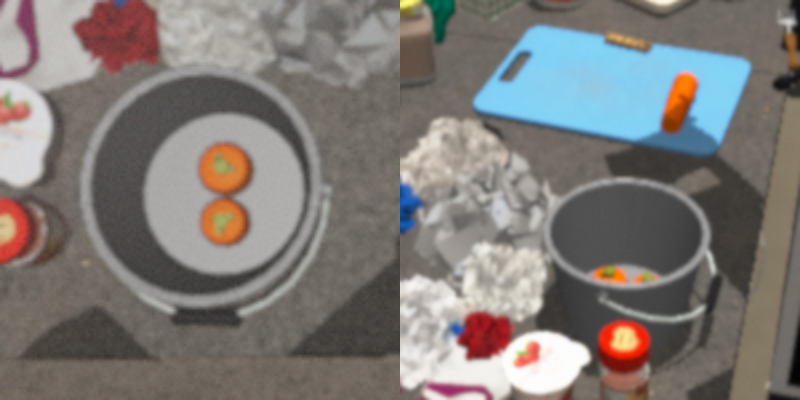

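Both ends stand on the caddy floor, at top-crop (224,168) and (224,220). The caddy is upright and in place, and the carrot is unmoved.

```bash
python3 -c "
from rig import ctrl
print(ctrl.finish_job())"
```

```text
the job is handed in; nothing more can be done
None
```

Both carrot ends are in the scraps caddy, and I handed the job in at about 16 s of the 51 s allowed. I gripped each end across its sides, lowered it into the caddy and released it a few centimetres above the floor. Then I moved the arm clear, up over the board.

- **Ends:** the last top and side pictures show both standing on the caddy floor.
- **Caddy:** it is upright and looks to be in its original place; I judged this by eye from the pictures.
- **Long carrot:** its measured position on the board changed by less than 1 mm from the start.
- **Forces:** the highest wrist force reported was about 6 N, while gripping.

No check failed or disagreed. The arm hid the top view during both grasps, so I relied on the side camera there.

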